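# Button up a chart frame and hold it against the fence for the screwdriver

### The job

The framed test chart lies face down on the assembly board: first turn both white turnbuttons so that they point straight in across the loose back panel and lock it in. Then slide the frame gently up to the fence until the whole top edge lies flat against it, and press it there with a steady push of about 12 newtons while a colleague screws on the hangers; keep that push for a few seconds and finish while still holding it, not letting go. Leave the screwdriver, the bowl of hangers and the reagent jar where they are.

Things in the scene. Friction and masses are not known exactly. Their poses are not given: they have to be found in the camera images.
- board: Plywood assembly board, 400 x 440 x 18 mm with a thin grey felt top, fixed flat on the table on a non-slip mat. Origin: centre of its underside, on the table; +x points away from the robot towards the fence, z up.
- fence: Light wooden batten 380 mm long, 35 mm deep, 30 mm above the board top, fixed along the board's far edge, with a thin, hard, slippery white plastic facing towards the robot. Origin: middle of the facing's foot, on the board top, 155 mm ahead of the board's origin; the facing is the plane x = 0 of this frame, +x points away from the robot, y runs along the fence.
- frame: Brown wooden picture frame, face down, loose on the board, outside 190 (x) x 250 (y) x 20 mm high, rails 26 mm wide, about 0.45 kg with panel. Origin: centre of its underside, 18 mm above the table; +x points to its top (far) rail, which has four dark pilot holes. Slides on the felt at 2 to 4 N. Its opening is filled by the loose back panel, level with the rails.
- frame_top (a point): Middle of the outer face of the frame's top (far) rail, half way up: 95 mm ahead of the frame's origin, 10 mm above the board. This face goes flat against the fence.
- frame_bottom (a point): Middle of the outer face of the frame's bottom (near) rail, half way up: 95 mm behind the frame's origin, 10 mm above the board. The place to push, for instance with the fingertips spread along the rail: two points square the frame, while a single one can leave it stuck askew on one corner against the fence.
- panel: Dark brown hardboard back panel 135 x 195 x 4 mm, loose in the frame's opening (1.5 mm play all round). Origin: centre of its underside, 15.5 mm above the frame's origin.
- button_left (a joint): Angle of the turnbutton on the frame's left (+y) rail about the vertical, counter-clockwise from above positive. 0: it points straight in over the panel (frame -y). It starts turned aside along the rail, near -1.4, pointing towards the near (frame -x) rail. Stays where it is left (friction about 0.03 N m); travel -1.7 to 1.7, no stop at 0.
- button_right (a joint): Angle of the turnbutton on the frame's right (-y) rail about the vertical, counter-clockwise from above positive. 0: it points straight in over the panel (frame +y). It starts turned aside along the rail, near -1.4, pointing towards the far (frame +x) rail. Stays where it is left (friction about 0.03 N m); travel -1.7 to 1.7, no stop at 0.
- button_left_pivot (a point): Pivot screw of the left turnbutton, mid-rail, 112 mm to the +y side of the frame's centre; this point is 9.6 mm above the rail. Turnbutton: white plastic, underside 0.6 mm above the rail, 15 mm wide, 5 mm thick, reaching 31 mm from the pivot; on it a thumb ridge 9 mm wide, 24 mm long (7 to 31 mm from the pivot), its top 14 mm above the underside.
- button_left_grip (a point): Middle of the left turnbutton's thumb ridge, 19 mm from the pivot towards the free end, 9 mm above the turnbutton's underside; moves with the turnbutton.
- button_right_pivot (a point): Brass pivot screw of the right turnbutton, in the middle of the right rail (112 mm to the -y side of the frame's centre), 9.6 mm above the rail's top; the turnbutton is like the left one.
- button_right_grip (a point): Middle of the right turnbutton's thumb ridge, 19 mm from the pivot towards the free end, 9 mm above the turnbutton's underside; moves with the turnbutton.
- screwdriver: Screwdriver 190 mm long with an orange handle, lying on the table to the right of the board. Bystander. Origin: on its underside.
- bowl: White plastic bowl, 104 mm wide and 34 mm high, with hangers and screws, left of the board. Bystander. Origin: centre of its foot.
- reagent: White jar 42 mm wide and 75 mm high with an orange cap, left of the board. Bystander. Origin: centre of its foot.
Not all that is in view belongs to the job. Several things have the shape of the panel; the one meant has the colours described above.

How it is judged:
By the outcome, as a careful person would: the job done as asked, in the order asked, and still so for the second after the job is handed in, while the arm keeps its last pose, push and grip.
It also fails if it takes over 72 s, if anything falls off the work surface, if the arm or the gripper's body presses on something with over 40 N, if the wrist force passes 120 N, or if a joint passes its speed limit or range.

### The arm

A 7-joint arm with a two-finger parallel gripper is mounted at the origin on the work surface. World frame = base frame: x ahead of the robot, y to its left, z up, the work surface at z = 0. Lengths are in m, angles in rad, forces in N, time in s.
With the tool pointing down it reaches from about 0.425 to 0.925 m from the base axis. Payload 6.8 kg.
Tool frame: the origin (TCP) lies between the finger pads; the fingertips stand 22 mm ahead of it and the grasp point (between the pads) lies 3 mm ahead of it; z points along the fingers, y is the line along which they close (so a half turn about z gives the same grasp; the last joint's range is limited). The gripper opens to 85 mm and grips with 20 to 120 N. Pads are 22 mm wide; open, the fingers measure 114 mm over their backs; the gripper's body (76 mm by 85 mm) begins 54 mm behind the grasp point. The pads swing forward as they close: fully open they stand 13 mm farther back than shut.
Start: joints at [1.19, 0.477, 0.022, 1.555, -0.011, 1.109, -0.083], TCP at [0.182, -0.65, 0.253] pointing down, gripper open.
Joint ranges: [-2.96, 2.96], [-0.34, 2.1], [-1.41, 1.46], [0.24, 2.44], [-1.37, 4.51], [0.17, 1.92], [-2.96, 2.96]. Speed limits (rad/s): [2.39, 2.39, 3.14, 3.14, 3.14, 3.14, 3.14].

### API

Orientations are given as a 3x3 rotation matrix whose columns are the frame's x, y, z axes.
In Python, from plant import arm, viewer gives the robot as it stands.
- The arm moves only by the tool move_arm, never from a script. Its argument "deltas" is a list of rows, each a list of 3 entries, a list of its own where there are three numbers: the finger opening in mm, from 0 to 85.4, then the shift along the tool's x, y, z normalised to -1 to 1, where 1 is 0.5 m, then the turn about the tool's z normalised to -1 to 1, where 1 is pi/2 rad. In form: [[fingers, [tx, ty, tz], twist], ...]. A call has exactly 8 rows; each row shifts and turns the commanded pose from where the row before left it, along the tool's axes as they then stand; what a row does not reach is not made up. A row lasts 1/12 s, in which the tool goes at most 41.7 mm and 7.16 degrees, less where a joint would pass 70% of its speed; a pose out of reach is approached as far as the arm can. A call with a number of a shift or a turn outside -1 to 1 is refused whole. A call with a gripper value outside its range is refused whole. The fingers move at their own pace and stop on an object; "grip_force" is the grip in N (left out, the last holds). Time passes only in rows, so rows that do not move let the fingers close, or fill a call up. It gives the time, the measured TCP pose, the force, the opening and the grip force at its end, in the units of the state.
- arm.get_obs(): the state, without advancing time (a new reading comes with each control period).
- viewer.get_image(name): name is "side" or "top"; returns a dict with "img" (384x512x3 uint8, red, green, blue), "intrinsics" (3x3 intrinsics, pixels), "R" (3x3) and "t" (3): a world point X has camera coordinates R X + t. Camera axes: x right, y down, z forward; pixel columns grow to the right and rows downward; lengths in m; the calibration is good to about 2 mm. A picture is of the moment at which its call begins. There is no depth.
- arm.job_done(): hands the job in; it is judged then, once.
The state is a dict: "t": time; "joints": joint angles; "dq": joint speeds; "effort": joint torques, N m; "position": TCP position; "tool_rot": TCP orientation; "ft_force": force on the tool from outside, world axes, zero at the start; "moment": the same for the moment, N m; "width": finger opening in m; "grasp_force": force on a finger pad.
Only numpy, scipy, OpenCV 4.12 (cv2) and the standard library are available. Lean on these libraries where they do the work, as an engineer would, in place of code of your own. Each camera call takes 0.05 s, during which the arm holds its last target. There are 200 camera calls.

## Working session

There is one attempt and no reset: what is moved stays moved. The work goes in short steps, Python scripts to look and compute and a tool call to move; the robot and the scene stay as the last step left them, time stands still between calls to the robot, and variables do not carry over. Pictures are saved under pics/ and viewed, at most 12 in all, crops included, and the job is handed in when it is done.

Besides the shell and the picture viewer there is one more tool, called after ">>>" as name([rows], argument=value, ...), one row to a line, values as JSON. move_arm: Moves the arm, as the interface text tells. Scaled input: -1 to 1 covers 0.5 m each way for a shift and pi/2 rad each way for a turn. Its arguments: {"type":"object","properties":{"deltas":{"type":"array"},"grip_force":{"type":"number"}},"required":["deltas"]}

```bash
mkdir -p pics; ls; python3 - <<'E'
from plant import arm, viewer
import cv2, json, numpy as np
o=arm.get_obs(); print({k:np.round(v,3).tolist() for k,v in o.items()})
for n in("top","side"):
    d=viewer.get_image(n); cv2.imwrite(f"pics/{n}0.png",d["img"][:,:,::-1])
    print(n,np.round(d["intrinsics"],1).tolist(),np.round(d["R"],4).tolist(),np.round(d["t"],4).tolist())
E
```

```text
pics
{'t': 0.0, 'joints': [1.19, 0.478, 0.022, 1.556, -0.011, 1.109, -0.083], 'dq': [-0.001, -0.001, 0.001, -0.0, 0.001, -0.001, 0.001], 'effort': [0.001, -59.645, 1.608, -28.12, 0.012, 0.009, -0.0], 'position': [0.182, -0.65, 0.252], 'tool_rot': [[0.963, 0.269, -0.001], [0.269, -0.963, 0.002], [-0.0, -0.002, -1.0]], 'ft_force': [0.091, 0.489, -0.741], 'moment': [-0.061, -0.003, 0.023], 'grasp_force': 0.0, 'width': 0.085}
top [[438.8, 0.0, 263.8], [0.0, 438.8, 198.3], [0.0, 0.0, 1.0]] [[0.0714, -0.9974, -0.0054], [-0.9698, -0.0682, -0.2344], [0.2334, 0.0219, -0.9721]] [0.0295, 0.5199, 1.213]
side [[360.9, 0.0, 258.7], [0.0, 360.9, 191.2], [0.0, 0.0, 1.0]] [[-0.9721, -0.2343, 0.0113], [-0.1835, 0.7292, -0.6592], [0.1463, -0.6429, -0.7519]] [0.496, 0.1121, 1.0968]
```

View pics/top0.png

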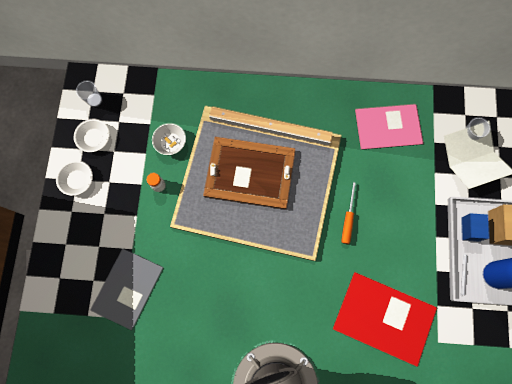

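View pics/side0.png

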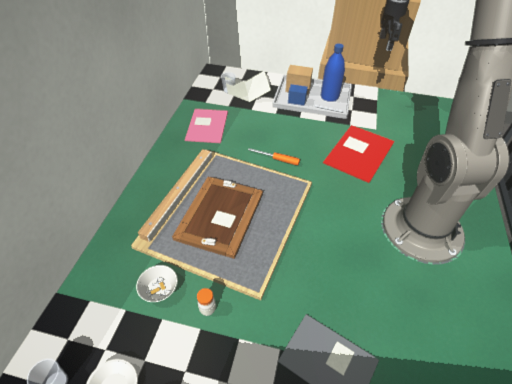

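The top view shows the frame around (250,172), with buttons near (213,169) and (287,172) and the fence running from (205,110) to (340,138). The side view agrees, so I'll enlarge both for corner measurements.

```bash
python3 - <<'E'
import cv2, numpy as np
t=cv2.imread("pics/top0.png")[95:270,165:350]; s=cv2.imread("pics/side0.png")[145:305,125:320]
t=cv2.resize(t,None,fx=4,fy=4,interpolation=cv2.INTER_CUBIC)[:600]
cv2.imwrite("pics/t1.png",t)
s=cv2.resize(s,None,fx=3.7,fy=3.7,interpolation=cv2.INTER_CUBIC); cv2.imwrite("pics/s1.png",s); print(t.shape,s.shape)
E
```

```text
(600, 740, 3) (592, 722, 3)
```

View pics/t1.png

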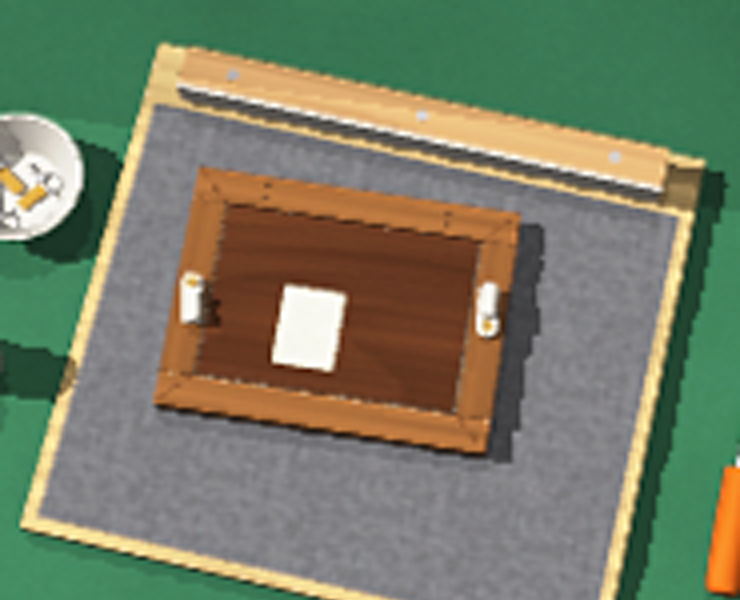

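View pics/s1.png

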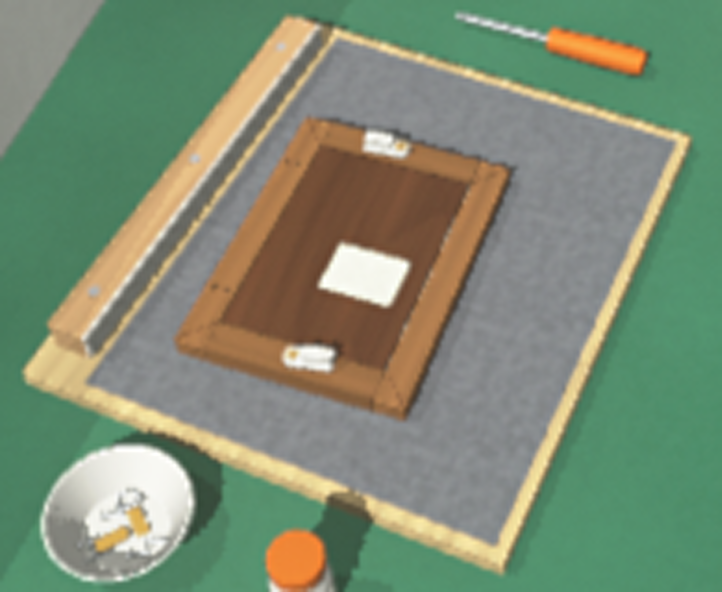

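The close-ups show clear corners. In t1, the frame corners are (202,168), (520,212), (486,441) and (157,402), and the brass pivots are (192,281) and (488,324). Next I'll fit the poses from both views.

```bash
cat > h.py <<'E'
import numpy as np, cv2
from scipy.optimize import least_squares
from plant import arm, viewer
def cam(n):
    d=viewer.get_image(n); return d["img"],np.array(d["intrinsics"]),np.array(d["R"]),np.array(d["t"])
def proj(c,X):
    p=(c[2]@np.atleast_2d(X).T).T+c[3]; p=p@c[1].T; return p[:,:2]/p[:,2:]
def crop2px(p,f,o): return (np.array(p,float)+.5)/f-.5+np.array(o)
def place(p,L):
    L=np.atleast_2d(L); c,s=np.cos(p[2]),np.sin(p[2])
    return np.c_[p[0]+c*L[:,0]-s*L[:,1],p[1]+s*L[:,0]+c*L[:,1],L[:,2]]
def fit(obs,x0):
    r=lambda p: np.concatenate([(proj(c,place(p,L))-px).ravel() for c,L,px in obs])
    s=least_squares(r,x0,loss="soft_l1"); return s.x,np.round(r(s.x),1)
E
python3 - <<'E'
from h import *
T=cam("top");S=cam("side"); np.savez("cams.npz",*T[1:],*S[1:])
t=lambda p:crop2px(p,4,(165,95)); s=lambda p:crop2px(p,3.7,(125,145))
fr=np.array([[.095,.125,.038],[.095,-.125,.038],[-.095,-.125,.038],[-.095,.125,.038]])
ot=(T,fr,t([[202,168],[520,212],[486,441],[157,402]])); os=(S,fr,s([[180,340],[310,120],[510,168],[403,404]]))
x0=[.65,0,-.2]
for o in([ot],[os],[ot,os]): p,r=fit(o,x0);print("frame",p.round(4),r)
b=np.array([[.2,.22,.018],[.2,-.22,.018],[-.2,.22,.018]]);b2=np.array([[-.2,-.22,.018],[-.2,.22,.018],[.2,.22,.018]])
# fence facing top ends z .048 
ff=np.array([[.155,.19,.048],[.155,-.19,.048]])
bt=(T,b,t([[160,44],[706,160],[22,522]]));bs=(S,b2,s([[690,137],[503,558],[27,373]]))
ft=(T,ff,t([[180,88],[662,188]])); fs=(S,ff,s([[85,345],[328,30]]))
for o in([bt],[bs],[bt,bs],[ft],[bt,bs,ft]): q,r=fit(o,x0);print("board",q.round(4),r)
pv=np.array([[0,.112,.0476],[0,-.112,.0476]])
vt=(T,pv,t([[192,281],[488,324]]));vs=(S,pv,s([[292,355],[402,146]]))
for o in([vt],[vs],[vt,vs]): p2,r=fit(o,x0);print("piv",p2.round(4),r)
# image yaw of buttons
E
```

```text
frame [ 0.6041  0.1147 -0.0747] [-0.8 -0.8  0.5 -0.7  0.7  2.3 -0.5  0.2]
frame [ 0.6017  0.1166 -0.0861] [-1.3 -0.4 -0.6 -1.3  0.6 -0.   1.2  1.2]
frame [ 0.6029  0.1153 -0.0807] [-0.8 -0.6  0.5 -0.1  0.3  2.9 -0.9  0.3 -1.4 -0.6 -1.1 -1.6  0.2 -0.6
  1.2  0.6]
board [ 0.5855  0.0903 -0.1603] [ 0.2 -0.8  0.1 -0.2 -0.3  0.9]
board [ 0.5856  0.0905 -0.1558] [ 0.2 -0.9  0.6  0.8 -1.2 -0.6]
board [ 0.5854  0.0902 -0.1584] [ 0.1 -0.6  0.1 -0.3 -0.2  1.   0.4 -0.8  0.4  0.8 -1.1 -0.9]
board [ 0.5848  0.0881 -0.1492] [-0.5 -0.1  0.5  0.1]
board [ 0.5854  0.09   -0.1575] [ 0.1 -0.6  0.1 -0.3 -0.1  1.1  0.4 -0.9  0.6  0.7 -1.  -0.9 -0.6 -0.7
  0.2  0.4]
piv [ 0.6028  0.1153 -0.0806] [-0. -0.  0.  0.]
piv [ 0.6021  0.1194 -0.0928] [ 0.  -0.1 -0.   0.1]
piv [ 0.6028  0.1169 -0.0869] [-0.5 -0.2 -0.5  0.2  0.3 -0.8 -0.2 -0.5]
```

```bash
cat >> h.py <<'E'
def delta(pos,yaw,p0=None,y0=None):
    "tool-axis units from current pose: twist first, then shift"
    o=arm.get_obs(); R=np.array(o["tool_rot"])
    p0=o["position"] if p0 is None else p0; y0=np.arctan2(R[1,0],R[0,0]) if y0 is None else y0
    d=np.array(pos)-p0; c,s=np.cos(yaw),np.sin(yaw)
    return np.round(np.r_[(c*d[0]+s*d[1]),(s*d[0]-c*d[1]),-d[2]]/.5,4), round(-(yaw-y0)/(np.pi/2),4)
E
python3 - <<'E'
from h import *
z=np.load("cams.npz");T=(None,z["arr_0"],z["arr_1"],z["arr_2"])
t=lambda p:crop2px(p,4,(165,95))
F=[.603,.116,-.083]
def ray(px,h):
    d=T[2].T@np.linalg.solve(T[1],np.r_[px,1]); C=-T[2].T@T[3]; return C+d*(h-C[2])/d[2]
for a,b in(((192,281),(193,322)),((488,324),(488,285))):
    A=ray(t(a),.0476);B=ray(t(b),.044);print(A.round(4),B.round(4),np.linalg.norm(B-A),np.arctan2(*(B-A)[1::-1])+.083)
for nm,y,b in(("L",.112,-np.pi/2-1.4),("R",-.112,np.pi/2-1.4)):
    for th in (0,1.4):
        P=place(F,[[.019*np.cos(b+th),y+.019*np.sin(b+th),.09]])[0]; print(nm,P.round(4),place(F,[[0,y,0]])[0].round(4))
        if th==0 and nm=="R": print(delta([P[0],P[1],.12],.088))
E
```

```text
[0.6118 0.2268 0.0476] [0.5811 0.2235 0.044 ] 0.031153340120647233 -2.9494673777728977
[0.5938 0.0038 0.0476] [0.6253 0.0055 0.044 ] 0.031740331328784704 0.13712575979356584
L [0.5934 0.2259 0.09  ] [0.6123 0.2276 0.    ]
L [0.6107 0.2087 0.09  ] [0.6123 0.2276 0.    ]
R [0.6126 0.0061 0.09  ] [0.5937 0.0044 0.    ]
(array([ 0.9737, -1.2307,  0.2654]), np.float64(0.1176))
R [0.5953 0.0233 0.09  ] [0.5937 0.0044 0.    ]
```

>>> move_arm([
  [30,[0,0,0],0.059],
  [30,[0,0,0],0.059],
  [30,[0.0443,-0.0559,0.0121],0],
  [30,[0.0443,-0.0559,0.0121],0],
  [30,[0.0443,-0.0559,0.0121],0],
  [30,[0.0443,-0.0559,0.0121],0],
  [30,[0.0443,-0.0559,0.0121],0],
  [30,[0.0443,-0.0559,0.0121],0],
], grip_force=20)

```text
t: 0.87
position: [0.3002, -0.4698, 0.2167]
tool_rot: [[0.996, 0.087, -0.0], [0.087, -0.996, 0.0], [-0.0, -0.0, -1.0]]
ft_force: [0.1, -0.3, -0.0]
width: 0.03
grasp_force: 0.0
```

>>> move_arm([
  [30,[0.0443,-0.0559,0.0121],0],
  [30,[0.0443,-0.0559,0.0121],0],
  [30,[0.0443,-0.0559,0.0121],0],
  [30,[0.0443,-0.0559,0.0121],0],
  [30,[0.0443,-0.0559,0.0121],0],
  [30,[0.0443,-0.0559,0.0121],0],
  [30,[0.0443,-0.0559,0.0121],0],
  [30,[0.0443,-0.0559,0.0121],0],
])

```text
t: 1.53
position: [0.4573, -0.2317, 0.1684]
tool_rot: [[0.996, 0.087, 0.0], [0.087, -0.996, -0.0], [0.0, 0.0, -1.0]]
ft_force: [1.0, -0.8, 0.5]
width: 0.0296
grasp_force: 0.0
```

>>> move_arm([
  [30,[0.0443,-0.0559,0.0121],0],
  [30,[0.0443,-0.0559,0.0121],0],
  [30,[0.0443,-0.0559,0.0121],0],
  [30,[0.0443,-0.0559,0.0121],0],
  [30,[0.0443,-0.0559,0.0121],0],
  [30,[0.0443,-0.0559,0.0121],0],
  [30,[0.0443,-0.0559,0.0121],0],
  [30,[0.0443,-0.0559,0.0121],0],
])

```text
t: 2.2
position: [0.6143, 0.0066, 0.1198]
tool_rot: [[0.996, 0.087, -0.0], [0.087, -0.996, -0.0], [-0.0, 0.0, -1.0]]
ft_force: [0.8, -0.7, -0.3]
width: 0.0301
grasp_force: 0.0
```

```bash
python3 - <<'E'
from h import *
o=arm.get_obs();print(o["joints"],o["ft_force"],delta([.6126,.0061,.069],.105))
E
```

```text
[ 0.02456431  0.53571838 -0.18253766  1.80565336  0.12822388  0.81178517
 -1.70482625] [ 0.7669551  -0.69974815 -0.31082443] (array([-0.0035,  0.0006,  0.1016]), np.float64(-0.0112))
```

>>> move_arm([
  [30,[-0.0035,0,0.03],0],
  [30,[0,0,0.03],0],
  [30,[0,0,0.02],0],
  [30,[0,0,0.012],0],
  [30,[0,0,0.011],0],
  [30,[0,0,0],0],
  [30,[0,0,0],0],
  [30,[0,0,0],0],
])

```text
t: 2.87
position: [0.6124, 0.0046, 0.0694]
tool_rot: [[0.996, 0.087, 0.001], [0.087, -0.996, -0.0], [0.001, 0.0, -1.0]]
ft_force: [-0.1, 0.1, 0.4]
width: 0.0298
grasp_force: 0.0
```

```bash
python3 - <<'E'
from h import *
o=arm.get_obs();print(o["ft_force"],o["position"])
a=cam("top")[0][110:230,190:310,::-1];b=cam("side")[0][165:265,160:280,::-1]
f=lambda i:cv2.resize(i,(400,int(400*i.shape[0]/i.shape[1])),interpolation=cv2.INTER_CUBIC)[:330]
cv2.imwrite("pics/c1.png",np.hstack([f(a),f(b)]))
E
```

```text
[-0.1267078   0.09143222  0.44814929] [0.61237906 0.00455867 0.06944977]
```

View pics/c1.png

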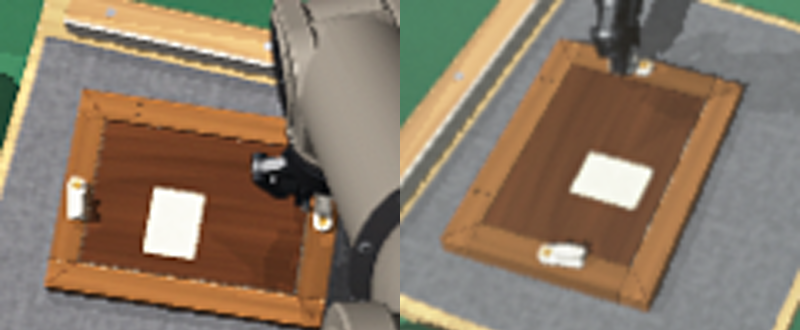

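The gripper straddles the right ridge, with the pivot visible just behind it at (320,215) in the left half. No contact so far, so I'll close.

>>> move_arm([
  [0,[0,0,0],0],
  [0,[0,0,0],0],
  [0,[0,0,0],0],
  [0,[0,0,0],0],
  [0,[0,0,0],0],
  [0,[0,0,0],0],
  [0,[0,0,0],0],
  [0,[0,0,0],0],
], grip_force=20)

```text
t: 3.63
position: [0.6123, 0.0054, 0.0692]
tool_rot: [[0.996, 0.088, 0.001], [0.088, -0.996, 0.001], [0.001, -0.0, -1.0]]
ft_force: [0.1, 1.6, 6.0]
width: 0.008
grasp_force: 23.7
```

>>> move_arm([
  [0,[0,0,-0.002],0],
  [0,[-0.00015,-0.00333,0],-0.0557],
  [0,[-0.00015,-0.00333,0],-0.0557],
  [0,[-0.00015,-0.00333,0],-0.0557],
  [0,[-0.00015,-0.00333,0],-0.0557],
  [0,[-0.00015,-0.00333,0],-0.0557],
  [0,[-0.00015,-0.00333,0],-0.0557],
  [0,[-0.00015,-0.00333,0],-0.0557],
])

```text
t: 4.3
position: [0.6072, 0.0149, 0.0693]
tool_rot: [[0.762, 0.647, -0.001], [0.647, -0.762, -0.001], [-0.001, 0.0, -1.0]]
ft_force: [0.8, 0.3, -0.1]
width: 0.008
grasp_force: 23.1
```

>>> move_arm([
  [0,[-0.00015,-0.00333,0],-0.0557],
  [0,[-0.00015,-0.00333,0],-0.0557],
  [0,[-0.00015,-0.00333,0],-0.0557],
  [0,[-0.00015,-0.00333,0],-0.0557],
  [0,[-0.00015,-0.00333,0],-0.0557],
  [0,[-0.00015,-0.00333,0],-0.0557],
  [0,[-0.00015,-0.00333,0],-0.0557],
  [0,[-0.00015,-0.00333,0],-0.0557],
])

```text
t: 4.97
position: [0.5962, 0.0212, 0.0694]
tool_rot: [[0.166, 0.986, 0.0], [0.986, -0.166, -0.001], [-0.001, 0.0, -1.0]]
ft_force: [1.5, -0.8, -0.4]
width: 0.0084
grasp_force: 23.0
```

>>> move_arm([
  [0,[-0.00015,-0.00333,0],-0.0557],
  [0,[0,0,0],0],
  [0,[0,0,0],0],
  [0,[0,0,0],0],
  [0,[0,0,0],0],
  [0,[0,0,0],0],
  [0,[0,0,0],0],
  [0,[0,0,0],0],
])

```text
t: 5.63
position: [0.5939, 0.0219, 0.0693]
tool_rot: [[0.084, 0.996, -0.001], [0.996, -0.084, -0.001], [-0.001, -0.001, -1.0]]
ft_force: [-0.1, -1.1, -2.5]
width: 0.0079
grasp_force: 22.8
```

>>> move_arm([
  [30,[0,0,0],0],
  [30,[0,0,0],0],
  [30,[0,0,0],0],
  [30,[0,0,-0.02],0],
  [30,[0,0,-0.04],0],
  [30,[0,0,-0.04],0],
  [30,[0.0677,-0.0058,0],0],
  [30,[0.0677,-0.0058,0],0],
])

```text
t: 6.3
position: [0.596, 0.0884, 0.122]
tool_rot: [[0.089, 0.996, 0.004], [0.996, -0.089, -0.001], [-0.001, 0.004, -1.0]]
ft_force: [0.3, 0.2, -0.1]
width: 0.0298
grasp_force: 0.0
```

>>> move_arm([
  [30,[0.0677,-0.0058,0],0],
  [30,[0.0677,-0.0058,0],0],
  [30,[0.0677,-0.0058,0],0],
  [30,[0.0677,-0.0058,0],0],
  [30,[0,0,0],0.0743],
  [30,[0,0,0],0.0743],
  [30,[0,0,0],0.0743],
  [30,[0,0,0],0.0743],
])

```text
t: 6.97
position: [0.594, 0.2267, 0.1206]
tool_rot: [[0.527, 0.85, 0.0], [0.85, -0.527, 0.001], [0.001, 0.0, -1.0]]
ft_force: [0.6, -1.1, -0.3]
width: 0.0304
grasp_force: 0.0
```

>>> move_arm([
  [30,[0,0,0],0.0743],
  [30,[0,0,0],0.0743],
  [30,[0,0,0],0.0743],
  [30,[0,0,0],0.0743],
  [30,[0,0,0],0.0743],
  [30,[0,0,0],0.0743],
  [30,[0,0,0],0.0743],
  [30,[0,0,0],0.0743],
])

```text
t: 7.63
position: [0.5941, 0.2266, 0.1207]
tool_rot: [[0.997, 0.081, 0.001], [0.081, -0.997, 0.001], [0.001, -0.001, -1.0]]
ft_force: [-0.4, -0.5, 0.8]
width: 0.0301
grasp_force: 0.0
```

```bash
python3 - <<'E'
from h import *
o=arm.get_obs();print(o["ft_force"],o["position"],delta([.5934,.2259,.070],.087))
a=cam("top")[0][110:230,190:310,::-1];b=cam("side")[0][165:265,160:280,::-1]
f=lambda i:cv2.resize(i,(400,int(400*i.shape[0]/i.shape[1])),interpolation=cv2.INTER_CUBIC)
a,b=f(a),f(b); b=cv2.copyMakeBorder(b,0,400-b.shape[0],0,0,0)
cv2.imwrite("pics/c2.png",np.hstack([a,b]))
E
```

```text
[-0.37843414 -0.52510504  0.76711117] [0.59410489 0.22658945 0.12070747] (array([-0.0015,  0.0013,  0.1014]), np.float64(-0.0035))
```

View pics/c2.png

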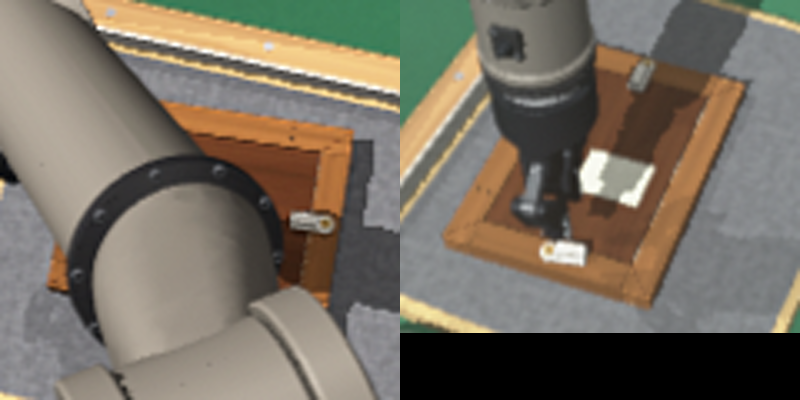

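The right button now points in over the panel and the frame has not moved. Next is the left button, using the same steps.

>>> move_arm([
  [30,[-0.0015,0.001,0.03],0],
  [30,[0,0,0.03],0],
  [30,[0,0,0.02],0],
  [30,[0,0,0.012],0],
  [30,[0,0,0.009],0],
  [30,[0,0,0],0],
  [30,[0,0,0],0],
  [30,[0,0,0],0],
])

```text
t: 8.4
position: [0.5938, 0.2257, 0.0698]
tool_rot: [[0.996, 0.087, 0.001], [0.087, -0.996, 0.0], [0.001, -0.0, -1.0]]
ft_force: [0.6, 0.3, 0.4]
width: 0.0301
grasp_force: 0.0
```

>>> move_arm([
  [0,[0,0,0],0],
  [0,[0,0,0],0],
  [0,[0,0,0],0],
  [0,[0,0,0],0],
  [0,[0,0,0],0],
  [0,[0,0,0],0],
  [0,[0,0,0],0],
  [0,[0,0,0],0],
], grip_force=20)

```text
t: 9.07
position: [0.5937, 0.2254, 0.0698]
tool_rot: [[0.996, 0.087, 0.001], [0.087, -0.996, -0.0], [0.001, 0.0, -1.0]]
ft_force: [-1.6, -1.5, 6.1]
width: 0.0085
grasp_force: 22.8
```

>>> move_arm([
  [0,[0,0,-0.002],0],
  [0,[0.00015,0.00333,0],-0.0557],
  [0,[0.00015,0.00333,0],-0.0557],
  [0,[0.00015,0.00333,0],-0.0557],
  [0,[0.00015,0.00333,0],-0.0557],
  [0,[0.00015,0.00333,0],-0.0557],
  [0,[0.00015,0.00333,0],-0.0557],
  [0,[0.00015,0.00333,0],-0.0557],
])

```text
t: 9.73
position: [0.5972, 0.2153, 0.0699]
tool_rot: [[0.762, 0.647, -0.001], [0.647, -0.762, 0.001], [-0.0, -0.001, -1.0]]
ft_force: [-0.1, 0.8, 0.4]
width: 0.008
grasp_force: 22.2
```

>>> move_arm([
  [0,[0.00015,0.00333,0],-0.0557],
  [0,[0.00015,0.00333,0],-0.0557],
  [0,[0.00015,0.00333,0],-0.0557],
  [0,[0.00015,0.00333,0],-0.0557],
  [0,[0.00015,0.00333,0],-0.0557],
  [0,[0.00015,0.00333,0],-0.0557],
  [0,[0.00015,0.00333,0],-0.0557],
  [0,[0.00015,0.00333,0],-0.0557],
])

```text
t: 10.4
position: [0.6083, 0.209, 0.0699]
tool_rot: [[0.166, 0.986, -0.001], [0.986, -0.166, 0.001], [0.0, -0.001, -1.0]]
ft_force: [-2.5, 0.7, 0.7]
width: 0.008
grasp_force: 22.3
```

>>> move_arm([
  [0,[0.00015,0.00333,0],-0.0557],
  [0,[0,0,0],0],
  [0,[0,0,0],0],
  [30,[0,0,0],0],
  [30,[0,0,0],0],
  [30,[0,0,0],0],
  [30,[0,0,-0.03],0],
  [30,[0,0,-0.07],0],
])

```text
t: 11.07
position: [0.6082, 0.2065, 0.1171]
tool_rot: [[0.084, 0.996, -0.007], [0.996, -0.084, -0.003], [-0.004, -0.007, -1.0]]
ft_force: [-0.0, -0.6, -0.1]
width: 0.0299
grasp_force: 0.0
```

>>> move_arm([
  [85,[-0.0201,-0.0343,0],0],
  [85,[-0.0201,-0.0343,0],0],
  [85,[-0.0201,-0.0343,0],0],
  [85,[-0.0201,-0.0343,0],0],
  [85,[-0.0201,-0.0343,0],0],
  [85,[-0.0201,-0.0343,0],0],
  [85,[-0.0201,-0.0343,0],0],
  [85,[-0.0201,-0.0343,0],0],
])

```text
t: 11.73
position: [0.4669, 0.1392, 0.1213]
tool_rot: [[0.085, 0.996, 0.002], [0.996, -0.085, -0.0], [-0.0, 0.002, -1.0]]
ft_force: [0.4, 0.2, -0.5]
width: 0.0848
grasp_force: 0.0
```

>>> move_arm([
  [85,[0,0,0],0.0698],
  [85,[0,0,0],0.0698],
  [85,[0,0,0],0.0698],
  [85,[0,0,0],0.0698],
  [85,[0,0,0],0.0698],
  [85,[0,0,0],0.0698],
  [85,[0,0,0],0.0698],
  [85,[0,0,0],0.0698],
])

```text
t: 12.4
position: [0.4678, 0.1399, 0.1214]
tool_rot: [[0.823, 0.568, 0.002], [0.568, -0.823, 0.0], [0.002, 0.001, -1.0]]
ft_force: [-0.2, -0.3, 0.5]
width: 0.085
grasp_force: 0.0
```

>>> move_arm([
  [85,[0,0,0],0.0698],
  [85,[0,0,0],0.0698],
  [85,[0,0,0],0.0698],
  [85,[0,0,0],0.0698],
  [85,[0,0,0],0.0698],
  [85,[0,0,0],0.0698],
  [85,[0,0,0],0.0698],
  [85,[0,0,0],0],
])

```text
t: 13.07
position: [0.4678, 0.1401, 0.1214]
tool_rot: [[0.987, -0.161, 0.002], [-0.161, -0.987, 0.001], [0.002, -0.001, -1.0]]
ft_force: [0.1, -0.2, -0.0]
width: 0.085
grasp_force: 0.0
```

```bash
python3 - <<'E'
from h import *
o=arm.get_obs();print(o["joints"].round(2),o["ft_force"],o["position"],delta([.4647,.1379,.048],-.157))
a=cam("top")[0][105:255,165:345,::-1];b=cam("side")[0][155:290,130:310,::-1]
f=lambda i:cv2.resize(i,(400,int(400*i.shape[0]/i.shape[1])),interpolation=cv2.INTER_CUBIC)
a,b=f(a),f(b); b=cv2.copyMakeBorder(b,0,a.shape[0]-b.shape[0],0,0,0)
cv2.imwrite("pics/c3.png",np.hstack([a,b]))
E
```

```text
[-0.19  0.37 -0.27  2.1   0.15  0.69 -2.29] [ 0.12591654 -0.15031049 -0.029717  ] [0.46775771 0.14005132 0.12140695] (array([-0.0054,  0.0052,  0.1468]), np.float64(-0.003))
```

View pics/c3.png

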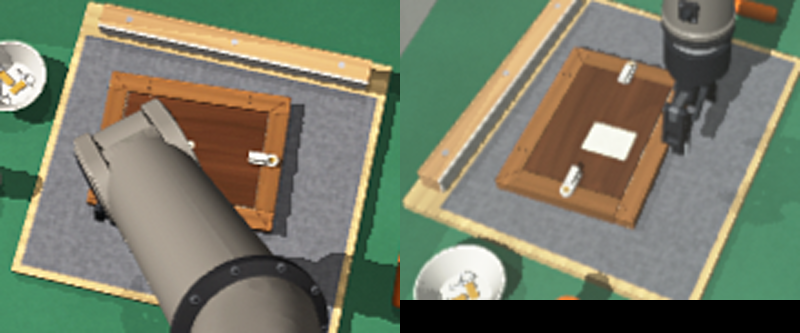

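Both buttons now look straight in. I'll check their angles numerically before going on.

```bash
python3 - <<'E'
from h import *
S=cam("side"); img=S[0].astype(int); F=[.603,.116,-.083]
for nm,y,b in(("L",.112,-np.pi/2),("R",-.112,np.pi/2)):
    best=[]
    pv=proj(S,place(F,[[0,y,.047]]))[0].astype(int); u,v=pv; w=14
    m=np.zeros(img.shape[:2],bool); m[v-w:v+w,u-w:u+w]=True
    m&=(img.min(2)>115)
    n,lab,st,ce=cv2.connectedComponentsWithStats(m.astype(np.uint8)); k=1+st[1:,4].argmax(); M=(lab==k)
    def mask(p):
        mm=np.zeros(M.shape,np.uint8)
        for hw,r0,zs in((.0075,-.0075,(.0386,.0436)),(.0045,.007,(.0436,.0526))):
            c,s=np.cos(b+p[2]),np.sin(b+p[2]); 
            L=[[p[0]+c*r-s*q,y+p[1]+s*r+c*q,z] for r in(r0,.031) for q in(-hw,hw) for z in zs]
            P=proj(S,place(F,L)); h=cv2.convexHull((P*16).round().astype(np.int32)); cv2.fillConvexPoly(mm,h,1,shift=4)
        return mm>0
    r=[((mask((dx,dy,th))&M).sum()/(mask((dx,dy,th))|M).sum(),th,dx,dy) for th in np.arange(-.3,.31,.05) for dx in np.arange(-.004,.005,.002) for dy in np.arange(-.004,.005,.002)]
    r.sort(reverse=True); print(nm,st[k],np.round(r[:5],3).tolist())
E
```

```text
L [190 245  24   8 102] [[0.0, 0.3, 0.004, 0.004], [0.0, 0.3, 0.004, 0.002], [0.0, 0.3, 0.004, 0.0], [0.0, 0.3, 0.004, -0.002], [0.0, 0.3, 0.004, -0.004]]
R [218 169  28  24 392] [[0.145, -0.05, -0.002, -0.002], [0.144, -0.0, 0.0, -0.002], [0.144, 0.05, 0.0, -0.002], [0.143, -0.05, -0.002, -0.004], [0.142, 0.1, 0.002, -0.002]]
```

```bash
python3 - <<'E'
from h import *
S=cam("side"); F=[.603,.116,-.083]; img=S[0].astype(int); out=[]
for nm,y,b in(("L",.112,-np.pi/2),("R",-.112,np.pi/2)):
    g=proj(S,place(F,[[0,y-.015*np.sign(y),.045]]))[0]; u,v=g.astype(int); w=18
    P=S[0][v-w:v+w,u-w:u+w,::-1].copy(); big=cv2.resize(P,None,fx=11,fy=11,interpolation=cv2.INTER_CUBIC)
    for th,col in((0,(0,255,0)),(.15,(255,255,0)),(-.15,(0,0,255))):
        c,s=np.cos(b+th),np.sin(b+th)
        q=proj(S,place(F,[[c*r,y+s*r,.0526] for r in(.007,.031)]))-[u-w,v-w]; q=((q+.5)*11).astype(int)
        cv2.line(big,tuple(map(int,q[0])),tuple(map(int,q[1])),col,1)
    out.append(big)
cv2.imwrite("pics/c4.png",np.hstack(out))
E
```

```text
(no output)
```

View pics/c4.png

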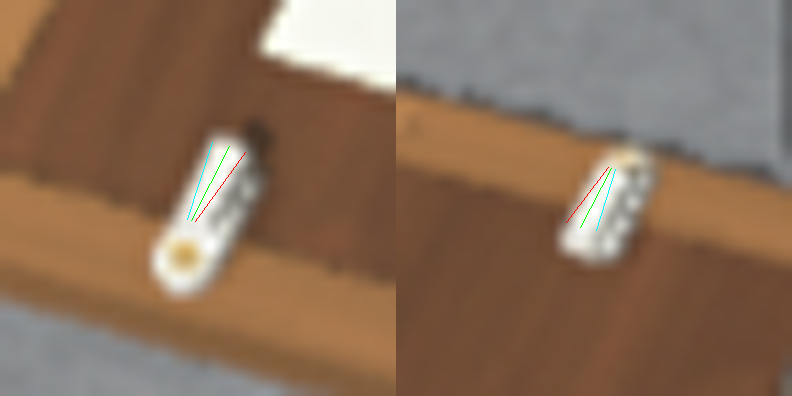

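The green lines (angle 0) run parallel to both ridges, so the buttons are straight in. Next I'll lower the open fingers behind the near rail and feel for the board.

>>> move_arm([
  [85,[-0.0054,0.0052,0.04],0],
  [85,[0,0,0.04],0],
  [85,[0,0,0.035],0],
  [85,[0,0,0.025],0],
  [85,[0,0,0.008],0],
  [85,[0,0,0.004],0],
  [85,[0,0,0],0],
  [85,[0,0,0],0],
])

```text
t: 13.93
position: [0.4648, 0.1376, 0.0449]
tool_rot: [[0.988, -0.157, 0.001], [-0.157, -0.988, 0.0], [0.001, -0.001, -1.0]]
ft_force: [0.2, 0.4, -1.0]
width: 0.0852
grasp_force: 0.0
```

>>> move_arm([
  [85,[0,0,0.002],0],
  [85,[0,0,0.002],0],
  [85,[0,0,0.002],0],
  [85,[0,0,0.002],0],
  [85,[0,0,0],0],
  [85,[0,0,0],0],
  [85,[0,0,0],0],
  [85,[0,0,0],0],
])

```text
t: 14.6
position: [0.4642, 0.1374, 0.0402]
tool_rot: [[0.988, -0.157, 0.0], [-0.157, -0.988, -0.0], [0.0, 0.0, -1.0]]
ft_force: [-0.0, 0.3, 0.5]
width: 0.085
grasp_force: 0.0
```

>>> move_arm([
  [85,[0,0,0.002],0],
  [85,[0,0,0.002],0],
  [85,[0,0,0.002],0],
  [85,[0,0,0.002],0],
  [85,[0,0,0],0],
  [85,[0,0,0],0],
  [85,[0,0,0],0],
  [85,[0,0,0],0],
])

```text
t: 15.27
position: [0.4642, 0.1375, 0.0362]
tool_rot: [[0.988, -0.157, 0.0], [-0.157, -0.988, 0.0], [0.0, -0.0, -1.0]]
ft_force: [-0.4, 0.1, 0.8]
width: 0.0856
grasp_force: 0.0
```

>>> move_arm([
  [85,[0,0,0.002],0],
  [85,[0,0,0.002],0],
  [85,[0,0,0.002],0],
  [85,[0,0,0],0],
  [85,[0,0,0],0],
  [85,[0,0,0],0],
  [85,[0,0,0],0],
  [85,[0,0,0],0],
])

```text
t: 15.93
position: [0.4643, 0.1374, 0.0332]
tool_rot: [[0.988, -0.157, 0.0], [-0.157, -0.988, 0.0], [0.0, -0.0, -1.0]]
ft_force: [-0.0, 0.7, -1.2]
width: 0.0848
grasp_force: 0.0
```

>>> move_arm([
  [85,[0.01,0,0],0],
  [85,[0.01,0,0],0],
  [85,[0.01,0,0],0],
  [85,[0.01,0,0],0],
  [85,[0.008,0,0],0],
  [85,[0.006,0,0],0],
  [85,[0.004,0,0],0],
  [85,[0.004,0,0],0],
])

```text
t: 16.6
position: [0.4944, 0.1326, 0.0331]
tool_rot: [[0.988, -0.157, -0.001], [-0.157, -0.988, -0.0], [-0.001, 0.0, -1.0]]
ft_force: [-3.9, 0.9, 1.6]
width: 0.0852
grasp_force: 1.8
```

>>> move_arm([
  [85,[0.004,0,0],0],
  [85,[0.004,0,0],0],
  [85,[0.004,0,0],0],
  [85,[0.004,0,0],0],
  [85,[0.004,0,0],0],
  [85,[0.004,0,0],0],
  [85,[0.004,0,0],0],
  [85,[0.004,0,0],0],
])

```text
t: 17.27
position: [0.5109, 0.1298, 0.0331]
tool_rot: [[0.988, -0.157, -0.0], [-0.157, -0.988, -0.0], [-0.0, 0.0, -1.0]]
ft_force: [-1.3, 0.6, -1.3]
width: 0.085
grasp_force: 0.8
```

>>> move_arm([
  [85,[0.004,0,0],0],
  [85,[0.004,0,0],0],
  [85,[0.004,0,0],0],
  [85,[0.004,0,0],0],
  [85,[0.004,0,0],0],
  [85,[0.004,0,0],0],
  [85,[0.004,0,0],0],
  [85,[0.004,0,0],0],
])

```text
t: 17.93
position: [0.5266, 0.1274, 0.0332]
tool_rot: [[0.988, -0.158, -0.0], [-0.158, -0.988, -0.0], [-0.0, 0.0, -1.0]]
ft_force: [-2.1, 1.2, -0.2]
width: 0.0856
grasp_force: 1.2
```

>>> move_arm([
  [85,[0.002,0,0],0],
  [85,[0.002,0,0],0],
  [85,[0.002,0,0],0],
  [85,[0.002,0,0],0],
  [85,[0.002,0,0],0],
  [85,[0.002,0,0],0],
  [85,[0.002,0,0],0],
  [85,[0.002,0,0],0],
])

```text
t: 18.6
position: [0.5344, 0.1262, 0.0332]
tool_rot: [[0.988, -0.157, -0.0], [-0.157, -0.988, -0.0], [-0.0, 0.0, -1.0]]
ft_force: [-2.2, 0.1, 0.4]
width: 0.0851
grasp_force: 1.3
```

```bash
python3 - <<'E'
from h import *
o=arm.get_obs();print(o["ft_force"],o["moment"],o["position"])
a=cam("top")[0][95:215,190:350,::-1];b=cam("side")[0][145:265,130:290,::-1]
f=lambda i:cv2.resize(i,(400,300),interpolation=cv2.INTER_CUBIC)
cv2.imwrite("pics/c5.png",np.hstack([f(a),f(b)]))
E
```

```text
[-2.17198227  0.1410566   0.40148693] [ 0.00536837  0.54306274 -0.00801195] [0.53440544 0.12624578 0.03320432]
```

View pics/c5.png

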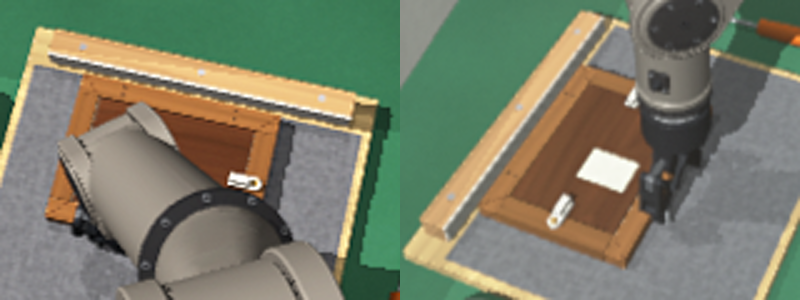

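The frame is now parallel to the fence, with a few mm still to close. I'll creep forward.

>>> move_arm([
  [85,[0.001,0,0],0],
  [85,[0.001,0,0],0],
  [85,[0.001,0,0],0],
  [85,[0.001,0,0],0],
  [85,[0.001,0,0],0],
  [85,[0.001,0,0],0],
  [85,[0.001,0,0],0],
  [85,[0.001,0,0],0],
])

```text
t: 19.37
position: [0.5383, 0.1256, 0.0332]
tool_rot: [[0.988, -0.157, 0.0], [-0.157, -0.988, -0.0], [0.0, 0.0, -1.0]]
ft_force: [-2.7, 0.4, -0.4]
width: 0.0852
grasp_force: 1.4
```

>>> move_arm([
  [85,[0.001,0,0],0],
  [85,[0.001,0,0],0],
  [85,[0.001,0,0],0],
  [85,[0.001,0,0],0],
  [85,[0,0,0],0],
  [85,[0,0,0],0],
  [85,[0,0,0],0],
  [85,[0,0,0],0],
])

```text
t: 20.03
position: [0.5405, 0.1253, 0.0332]
tool_rot: [[0.988, -0.157, 0.0], [-0.157, -0.988, -0.0], [0.0, -0.0, -1.0]]
ft_force: [-2.4, 0.2, -0.7]
width: 0.0848
grasp_force: 0.8
```

>>> move_arm([
  [85,[0.001,0,0],0],
  [85,[0.001,0,0],0],
  [85,[0,0,0],0],
  [85,[0.001,0,0],0],
  [85,[0,0,0],0],
  [85,[0.001,0,0],0],
  [85,[0,0,0],0],
  [85,[0,0,0],0],
])

```text
t: 20.7
position: [0.5423, 0.125, 0.0332]
tool_rot: [[0.988, -0.157, 0.0], [-0.157, -0.988, -0.0], [0.0, -0.0, -1.0]]
ft_force: [-2.7, 0.7, -0.5]
width: 0.0849
grasp_force: 1.3
```

>>> move_arm([
  [85,[0.001,0,0],0],
  [85,[0,0,0],0],
  [85,[0.001,0,0],0],
  [85,[0,0,0],0],
  [85,[0.001,0,0],0],
  [85,[0,0,0],0],
  [85,[0,0,0],0],
  [85,[0,0,0],0],
])

```text
t: 21.37
position: [0.5437, 0.1248, 0.0332]
tool_rot: [[0.988, -0.157, -0.0], [-0.157, -0.988, 0.0], [-0.0, -0.0, -1.0]]
ft_force: [-3.0, 0.6, 0.7]
width: 0.0847
grasp_force: 1.6
```

>>> move_arm([
  [85,[0.001,0,0],0],
  [85,[0,0,0],0],
  [85,[0.001,0,0],0],
  [85,[0,0,0],0],
  [85,[0.001,0,0],0],
  [85,[0,0,0],0],
  [85,[0,0,0],0],
  [85,[0,0,0],0],
])

```text
t: 22.03
position: [0.5437, 0.1247, 0.0331]
tool_rot: [[0.988, -0.157, -0.003], [-0.157, -0.988, -0.0], [-0.003, 0.001, -1.0]]
ft_force: [-7.9, 1.1, 5.1]
width: 0.085
grasp_force: 3.8
```

```bash
python3 - <<'E'
from h import *
o=arm.get_obs();print(o["ft_force"],o["moment"],o["position"])
a=cam("top")[0][95:155,190:350,::-1];b=cam("side")[0][145:265,130:230,::-1]
a=cv2.resize(a,(480,180),interpolation=cv2.INTER_CUBIC);b=cv2.resize(b,(500,600),interpolation=cv2.INTER_CUBIC)[:,:310]
a=cv2.copyMakeBorder(a,0,420,0,0,0)
cv2.imwrite("pics/c6.png",np.hstack([a,b]))
E
```

```text
[-7.89331847  1.14621997  5.11607214] [ 0.18179442  1.52199191 -0.1028171 ] [0.54371771 0.12474731 0.03307848]
```

View pics/c6.png

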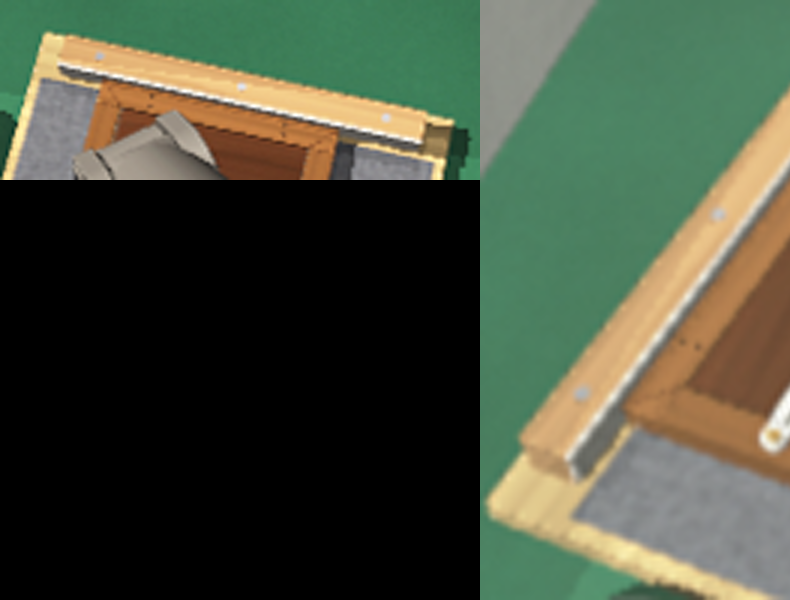

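The top rail's dark gap is closed along the whole edge, at about (95,85)–(335,135) in the top view, and the side view shows it meeting the facing. I'll raise the push to 12 N.

>>> move_arm([
  [85,[0.0005,0,0],0],
  [85,[0.0005,0,0],0],
  [85,[0,0,0],0],
  [85,[0,0,0],0],
  [85,[0,0,0],0],
  [85,[0,0,0],0],
  [85,[0,0,0],0],
  [85,[0,0,0],0],
])

```text
t: 22.8
position: [0.5438, 0.1247, 0.033]
tool_rot: [[0.988, -0.157, -0.004], [-0.157, -0.988, -0.001], [-0.003, 0.001, -1.0]]
ft_force: [-9.2, 1.9, 5.7]
width: 0.085
grasp_force: 4.5
```

>>> move_arm([
  [85,[0.0005,0,0],0],
  [85,[0.0005,0,0],0],
  [85,[0.0005,0,0],0],
  [85,[0,0,0],0],
  [85,[0,0,0],0],
  [85,[0,0,0],0],
  [85,[0,0,0],0],
  [85,[0,0,0],0],
])

```text
t: 23.47
position: [0.5438, 0.1247, 0.0329]
tool_rot: [[0.988, -0.157, -0.005], [-0.157, -0.988, -0.001], [-0.005, 0.001, -1.0]]
ft_force: [-11.4, 2.6, 8.6]
width: 0.0849
grasp_force: 5.4
```

>>> move_arm([
  [85,[0,0,0],0],
  [85,[0,0,0],0],
  [85,[0,0,0],0],
  [85,[0,0,0],0],
  [85,[0,0,0],0],
  [85,[0,0,0],0],
  [85,[0,0,0],0],
  [85,[0,0,0],0],
])

```text
t: 24.13
position: [0.5438, 0.1247, 0.0329]
tool_rot: [[0.988, -0.157, -0.005], [-0.157, -0.988, -0.001], [-0.005, 0.001, -1.0]]
ft_force: [-10.3, 1.5, 7.8]
width: 0.0849
grasp_force: 5.4
```

>>> move_arm([
  [85,[0.0005,0,0],0],
  [85,[0,0,0],0],
  [85,[0,0,0],0],
  [85,[0,0,0],0],
  [85,[0,0,0],0],
  [85,[0,0,0],0],
  [85,[0,0,0],0],
  [85,[0,0,0],0],
])

```text
t: 24.8
position: [0.5438, 0.1247, 0.0329]
tool_rot: [[0.988, -0.157, -0.005], [-0.157, -0.988, -0.001], [-0.005, 0.002, -1.0]]
ft_force: [-11.0, 2.0, 8.9]
width: 0.0854
grasp_force: 5.7
```

>>> move_arm([
  [85,[0,0,0],0],
  [85,[0,0,0],0],
  [85,[0,0,0],0],
  [85,[0,0,0],0],
  [85,[0,0,0],0],
  [85,[0,0,0],0],
  [85,[0,0,0],0],
  [85,[0,0,0],0],
])

```text
t: 25.47
position: [0.5437, 0.1247, 0.0329]
tool_rot: [[0.988, -0.157, -0.005], [-0.157, -0.988, -0.001], [-0.005, 0.002, -1.0]]
ft_force: [-11.8, 3.1, 8.5]
width: 0.0849
grasp_force: 5.7
```

>>> move_arm([
  [85,[0,0,0],0],
  [85,[0,0,0],0],
  [85,[0,0,0],0],
  [85,[0,0,0],0],
  [85,[0,0,0],0],
  [85,[0,0,0],0],
  [85,[0,0,0],0],
  [85,[0,0,0],0],
])

```text
t: 26.13
position: [0.5438, 0.1247, 0.0329]
tool_rot: [[0.988, -0.157, -0.005], [-0.157, -0.988, -0.001], [-0.005, 0.002, -1.0]]
ft_force: [-11.8, 1.9, 8.3]
width: 0.0851
grasp_force: 5.7
```

```bash
python3 - <<'E'
from h import *
L=[]
for i in range(12):
    c=cam("side" if i else "top"); o=arm.get_obs(); L.append(np.r_[o["ft_force"],o["moment"]]); 
    if i==0: cv2.imwrite("pics/top_end.png",c[0][:,:,::-1])
    S=c
L=np.array(L); print(L.mean(0).round(2),L.std(0).round(2),(L[:,:2]@[-.988,.157]).mean())
cv2.imwrite("pics/side_end.png",S[0][:,:,::-1])
a=cv2.imread("pics/top_end.png")[95:155,200:340]; b=S[0][145:265,130:270,::-1]
cv2.imwrite("pics/c7.png",np.hstack([cv2.copyMakeBorder(cv2.resize(a,(400,171),interpolation=2),0,172,0,0,0),cv2.resize(b,(400,343),interpolation=2)]))
E
```

```text
[-11.54   1.89   8.3    0.18   2.22  -0.23] [0.29 0.38 0.53 0.02 0.03 0.02] 11.700891424486352
```

View pics/c7.png

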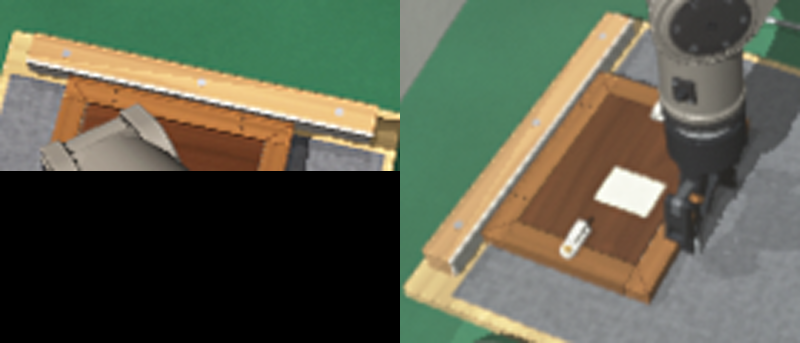

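The push is steady at 11.7 N. Its line of action is about 20 mm off centre, well inside the finger spread, so the edge is seated flat and not on one corner. I'll hold for a few more seconds and then hand in.

>>> move_arm([
  [85,[0.0002,0,0],0],
  [85,[0,0,0],0],
  [85,[0,0,0],0],
  [85,[0,0,0],0],
  [85,[0,0,0],0],
  [85,[0,0,0],0],
  [85,[0,0,0],0],
  [85,[0,0,0],0],
])

```text
t: 27.4
position: [0.5438, 0.1247, 0.0329]
tool_rot: [[0.988, -0.157, -0.005], [-0.157, -0.988, -0.001], [-0.005, 0.002, -1.0]]
ft_force: [-12.3, 2.9, 8.3]
width: 0.0849
grasp_force: 5.9
```

>>> move_arm([
  [85,[0,0,0],0],
  [85,[0,0,0],0],
  [85,[0,0,0],0],
  [85,[0,0,0],0],
  [85,[0,0,0],0],
  [85,[0,0,0],0],
  [85,[0,0,0],0],
  [85,[0,0,0],0],
])

```text
t: 28.07
position: [0.5438, 0.1247, 0.0329]
tool_rot: [[0.988, -0.157, -0.005], [-0.157, -0.988, -0.001], [-0.005, 0.002, -1.0]]
ft_force: [-11.0, 1.9, 7.4]
width: 0.0848
grasp_force: 5.9
```

>>> move_arm([
  [85,[0,0,0],0],
  [85,[0,0,0],0],
  [85,[0,0,0],0],
  [85,[0,0,0],0],
  [85,[0,0,0],0],
  [85,[0,0,0],0],
  [85,[0,0,0],0],
  [85,[0,0,0],0],
])

```text
t: 28.73
position: [0.5438, 0.1247, 0.0329]
tool_rot: [[0.988, -0.157, -0.005], [-0.157, -0.988, -0.001], [-0.005, 0.002, -1.0]]
ft_force: [-11.7, 2.3, 8.2]
width: 0.0852
grasp_force: 5.9
```

>>> move_arm([
  [85,[0,0,0],0],
  [85,[0,0,0],0],
  [85,[0,0,0],0],
  [85,[0,0,0],0],
  [85,[0,0,0],0],
  [85,[0,0,0],0],
  [85,[0,0,0],0],
  [85,[0,0,0],0],
])

```text
t: 29.4
position: [0.5438, 0.1247, 0.0329]
tool_rot: [[0.988, -0.157, -0.005], [-0.157, -0.988, -0.001], [-0.005, 0.002, -1.0]]
ft_force: [-11.2, 1.4, 8.4]
width: 0.0852
grasp_force: 5.9
```

>>> move_arm([
  [85,[0,0,0],0],
  [85,[0,0,0],0],
  [85,[0,0,0],0],
  [85,[0,0,0],0],
  [85,[0,0,0],0],
  [85,[0,0,0],0],
  [85,[0,0,0],0],
  [85,[0,0,0],0],
])

```text
t: 30.07
position: [0.5438, 0.1247, 0.0329]
tool_rot: [[0.988, -0.157, -0.005], [-0.157, -0.988, -0.001], [-0.005, 0.002, -1.0]]
ft_force: [-12.3, 1.5, 8.6]
width: 0.0851
grasp_force: 5.9
```

```bash
python3 -c "
from plant import arm
print(arm.get_obs()['ft_force'],arm.job_done())"
```

```text
the job is handed in; nothing more can be done
[-12.25371406   1.52899859   8.57177183] None
```

I handed the job in at about 30 s with both turnbuttons turned straight in and the frame's top edge flat against the fence, still held by a steady push of about 12 N; I did not touch the screwdriver, bowl or jar.

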